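Show the vial carrier from the dry-block heater to the code reader

ROBOT

A 6-joint arm with a two-finger parallel gripper is mounted at the origin on the work surface. World frame = base frame: x ahead of the robot, y to its left, z up, the work surface at z = 0. Lengths are in m, angles in rad, forces in N, time in s.
With the tool pointing down it reaches from about 0.275 to 0.825 m from the base axis. Payload 4.9 kg.
Tool frame: the origin (TCP) lies at the centre of the arm's flange, where the gripper is bolted on; the fingertips stand 173 mm ahead of it and the grasp point (between the pads) lies 155 mm ahead of it; z points along the fingers, y is the line along which they close (so a half turn about z gives the same grasp; the last joint's range is limited). The gripper opens to 85 mm and grips with 20 to 120 N. Pads are 22 mm wide; open, the fingers measure 114 mm over their backs; the gripper's body (76 mm by 85 mm) begins 54 mm behind the grasp point. The pads swing forward as they close: fully open they stand 13 mm farther back than shut.
Start: joints at [-1.38, 0.326, -0.193, 1.052, 0, 1.437], TCP at [0.176, -0.521, 0.405] pointing down, gripper open.
Joint ranges: [-2.65, 2.65], [-0.97, 1.79], [-1.3, 1.35], [-1.93, 2.1], [-1.47, 1.37], [-3.14, 3.14]. Speed limits (rad/s): [2.57, 2.57, 3.14, 3.14, 3.14, 3.14].

INTERFACE

Orientations are given as a 3x3 rotation matrix whose columns are the frame's x, y, z axes.
In Python, from bench import r, imaging, order gives the robot as it stands. Calls block until the motion is done:
- r.goto(position, orientation): joint-space move of the TCP to a pose.
- r.move_l(position, attitude=None, speed=0.15, max_force=None): straight line of the TCP; attitude=None keeps the orientation; speed is the mean speed in m/s. With max_force (N) it stops when the force on the tool has changed by that much, and returns True; else False.
- r.movej(angles): joint-space move.
- r.gripper_open() and r.gripper_close(force=None): open the fingers fully, or close them until they stop; force is the grip in N (None keeps the last).
- r.hold(seconds).
- r.solve_ik(position, orientation): joint angles nearest the present ones, or None.
- imaging.snapshot(name): name is "scene" or "top"; returns a dict with "color" (420x560x3 uint8, blue, green, red), "vertical_fov" (degrees; the focal length in pixels is half the picture's height over the tangent of half this angle, whatever the lens; pixels are square), "cx", "cy" (the principal point, pixels), "k1" (the pictures are not rectified: a ray, as slopes to the right and down, at radius r is drawn at 1 + k1 r^2 times it, then the intrinsics apply), "R" (3x3) and "t" (3): a world point X has camera coordinates R X + t. Camera axes: x right, y down, z forward; pixel columns grow to the right and rows downward; lengths in m; the calibration is good to about 2 mm. A picture is of the moment at which its call begins. There is no depth.
A pose or a line that the arm cannot do raises r.IKError and nothing moves.
- order.sign_off(): hands the job in; it is judged then, once.
Readings, each from a call of its own:
- r.read_t(): time.
- r.read_q(): joint angles.
- r.read_qd(): joint speeds.
- r.read_tau(): joint torques, N m.
- r.read_ee_pos(): TCP position.
- r.read_eef_rot(): TCP orientation.
- r.read_force(): force on the tool from outside, world axes, zero at the start.
- r.read_ft_torque(): the same for the moment, N m.
- r.read_finger_gap(): opening from 0.0 (shut) to 1.0 (fully open).
- r.read_grip_force(): force on a finger pad.
Only numpy, scipy, OpenCV 4.12 (cv2) and the standard library are available. Lean on these libraries where they do the work, as an engineer would, in place of code of your own. Each camera call takes 0.05 s, during which the arm holds its last target. There are 200 camera calls.

TASK

A reagent bottle has been left standing on the closed hood of the dry-block heater: stand it upright on the narrow riser shelf, in the free space between the two things there, and let it go. Then swing the hood up by its bar handle until it stands fully open, and draw the vial carrier up out of the heater's well by its handle. Show the carrier to the code reader: hold it level in the air with the label on its end squarely facing the reader's window, about 10 cm from it and level with the middle of the window, and finish while still holding it there, with the hood left open and everything else left as it stands.

Things in the scene. Friction and masses are not known exactly. Their poses are not given: they have to be found in the camera images.
- heater: Dry-block heater, fixed: white housing 200 (x) x 220 (y) x 85 mm high, with feet; origin at the centre of its underside; x points to its rear, away from the sloped control panel that faces the robot, y to its left, z up. Its well, 58 (x) x 88 (y) mm, is centred 30 mm behind the origin, floor at z = 35, rim at z = 85 mm, covered by the hood.
- hood (a joint): Grey hood hinged at its rear edge: 0 = closed over the well, grows as it swings up and to the rear, 1.57 = front edge straight above the hinge, 1.75 = stop. Friction hinge: it stays where it is left; about 4 N upward at the handle moves it. 120 (x) x 150 (y) x 50 mm high; closed, its top is at z = 135 mm of the heater and its rear edge at the hinge.
- hood_handle (a point): Middle of the hood's handle: round steel bar 10 mm thick, 90 mm long along the heater's y axis, on two posts, 40 mm above the hood's top, 20 mm behind its front edge. When closed it lies 100 mm forward (-x) of and 90 mm above the hinge axis, in the heater's axes. The bar can turn between fingers that pinch it.
- hood_hinge (a point): Point on the hood's hinge axis (which runs along the heater's y axis), at x = 90 mm, y = 0, z = 85 mm of the heater.
- carrier: Vial carrier in the heater's well, hidden under the hood at the start, 1 to 3 mm clear of the walls, same yaw as the heater, 0.3 to 0.45 kg. Aluminium block 54 (x) x 84 (y) x 34 mm high, origin at the centre of its underside, z up; rows of vials at x = +-17 mm with cap tops at z = 56 mm; steel handle above. The label is on its +y end (the left end seen from the robot).
- carrier_handle (a point): Middle of the carrier's handle: a straight square steel bar 10 x 10 mm, 78 mm long along the carrier's y, its middle 80 mm above the carrier's underside, carried on an upright at each end.
- carrier_label (a point): Centre of the white label with a black square code, on the +y end face of the carrier: at x = 0, y = 42 mm, z = 17 mm of the carrier.
- reader: Hands-free code reader, fixed to the bench on the robot's left: round black foot 92 mm wide, column, grey head 64 (x) x 74 (y) x 80 mm whose middle is 150 mm above the bench, top at 196 mm; origin at the centre of its underside; its dark window looks along its own -x axis; z up.
- reader_window (a point): Centre of the reader's window: 34 mm in front (-x) of the reader's axis, 150 mm above the bench; the axes are the reader's: the window looks level along -x.
- bottle: Glass reagent bottle with a white cap, 84 mm tall, about 0.12 kg, standing on the hood at the start: body 46 mm in diameter to z = 50 mm, then a shoulder and neck, cap 30 mm in diameter from z = 58 to 84 mm; origin at the centre of its underside, z up.
- bottle_cap (a point): Centre of the top of the bottle's cap, 84 mm above its underside.
- riser: Narrow riser shelf, fixed to the bench on the robot's right: white board 270 (x, its length) x 75 (y) mm on two steel ends, top of the board 100 mm above the bench; origin on the bench under the board's centre. A jar and a tub stand about 95 mm either side of its middle; the middle is free.
- amber_jar: Brown glass jar on one end of the riser, 44 mm in diameter, 62 mm tall; origin at the centre of its underside. Leave it alone.
- cap_tub: Clear tub of white caps on the other end of the riser, 46 x 50 x 40 mm high; origin at the centre of its underside. Leave it alone.
- vial_rack_a: Yellow rack full of vials behind the heater, 100 (x) x 188 (y) x 64 mm; origin at the centre of its underside. Leave it alone.
- vial_rack_b: Yellow, partly filled vial rack at the rear left, 100 (x) x 166 (y) x 64 mm; origin at the centre of its underside. Leave it alone.
- well_plate: White 96-well plate lying on the bench between the robot and the reader, 85 (x) x 127 (y) x 16 mm; origin at the centre of its underside. Leave it alone.
- tube_strip: White strip of eight tubes lying on the bench at the near right, 20 x 85 x 18 mm; origin at the centre of its underside. Leave it alone.
- small_bottle: Small bottle on the bench left of the heater's rear, 40 mm in diameter, 68 mm tall; origin at the centre of its underside. Leave it alone.
- wide_jar: Clear jar with a wide white cap on the bench at the rear right, 72 mm in diameter, 90 mm tall; origin at the centre of its underside. Leave it alone.
Mind the look-alikes: they are no part of the job. What is shaped like the bottle but red or yellow is not meant.

How it is judged:
On the way, in this order (a step that is already met when the one before it is completed fails the run):
1. the bottle stands upright on the riser shelf, let go, with the hood still closed (z of bottle in the frame of riser between 0.095 and 0.106 m and x of bottle in the frame of riser between -0.07 and 0.07 m and y of bottle in the frame of riser between -0.0375 and 0.0375 m and angle between bottle's own z axis and vertical below 0.1 rad and contact force between bottle and riser above 0.2 N and contact force between the fingers and bottle below 0.1 N and linear speed of bottle below 0.03 m/s and value of joint hood below 0.2 rad), for 0.3 s.
2. the hood is swung up open (value of joint hood above 1.35 rad), for 0.2 s.
3. the carrier is drawn up out of the well by the fingers (z of carrier in the frame of heater above 0.088 m and contact force between the fingers and carrier above 2 N), for 0.2 s.
At the end, for the whole second after the job is handed in: Carrier held still in the fingers, touching nothing else, level within 0.2 rad; label 60-140 mm before the window, within 30 mm sideways and 25 mm in height, facing it within 0.3 rad. Hood open past 1.35 rad, bottle upright on the riser and released, no bystander moved over 30 mm (x of carrier_label in the frame of reader_window between -0.14 and -0.06 m and x of carrier in the frame of reader_window below -0.1 m and y of carrier_label in the frame of reader_window between -0.03 and 0.03 m and z of carrier_label in the frame of reader_window between -0.025 and 0.025 m and angle between the y axis of carrier and the x axis of reader, either way round below 0.3 rad and angle between carrier's own z axis and vertical below 0.2 rad and height (world z) of carrier above 0.09 m and contact force between the fingers and carrier above 2 N and linear speed of each of carrier, bottle below 0.03 m/s and angular speed of carrier below 0.3 rad/s and contact force between carrier and heater below 0.1 N and contact force between carrier and reader below 0.1 N and contact force between carrier and riser below 0.1 N and contact force between each of carrier, the fingers and bottle below 0.1 N and contact force between carrier and amber_jar below 0.1 N and contact force between carrier and cap_tub below 0.1 N and contact force between carrier and vial_rack_a below 0.1 N and contact force between carrier and vial_rack_b below 0.1 N and contact force between carrier and well_plate below 0.1 N and contact force between carrier and tube_strip below 0.1 N and contact force between carrier and small_bottle below 0.1 N and contact force between carrier and wide_jar below 0.1 N and z of bottle in the frame of riser between 0.095 and 0.106 m and x of bottle in the frame of riser between -0.07 and 0.07 m and y of bottle in the frame of riser between -0.0375 and 0.0375 m and angle between bottle's own z axis and vertical below 0.1 rad and contact force between bottle and riser above 0.2 N and value of joint hood above 1.35 rad and distance of each of amber_jar, cap_tub, vial_rack_a, vial_rack_b, well_plate, tube_strip, small_bottle, wide_jar from where it was at the start of the episode below 0.03 m); the arm keeps its last pose, push and grip.
It fails at once if the bottle is knocked over or dropped to the bench (angle between bottle's own z axis and vertical above 0.6 rad or height (world z) of bottle below 0.07 m).
It fails at once if the carrier is tipped over (angle between carrier's own z axis and vertical above 0.6 rad).
It fails at once if a bystander is moved by more than 30 mm (distance of any of amber_jar, cap_tub, vial_rack_a, vial_rack_b, well_plate, tube_strip, small_bottle, wide_jar from where it was at the start of the episode above 0.03 m).
It also fails if it takes over 64 s, if anything falls off the work surface, if the arm or the gripper's body presses on something with over 40 N, if the wrist force passes 120 N, or if a joint passes its speed limit or range.

## Working session

There is one attempt and no reset: what is moved stays moved. The work goes in short steps, each a Python script; the robot and the scene stay as the last script left them, time stands still between calls to the robot, and variables do not carry over. Pictures are saved under pics/ and viewed, at most 13 in all, crops included, and the job is handed in when it is done.

```bash
mkdir -p pics; ls
cat > h.py <<'E'
import numpy as np, cv2
from bench import r, imaging, order
def cam(s):
    f=s["color"].shape[0]/2/np.tan(np.radians(s["vertical_fov"])/2)
    return f
def ray(s,u,v):
    f=cam(s); d=np.array([(u-s["cx"])/f,(v-s["cy"])/f]); p=d.copy()
    for _ in range(30): p=d/(1+s["k1"]*(p@p))
    R=np.array(s["R"]);t=np.array(s["t"])
    return -R.T@t, R.T@np.array([p[0],p[1],1.])
def at_z(s,u,v,z):
    c,d=ray(s,u,v); return c+d*(z-c[2])/d[2]
def proj(s,X):
    f=cam(s); c=np.array(s["R"])@np.array(X)+np.array(s["t"]); p=c[:2]/c[2]; p=p*(1+s["k1"]*(p@p))
    return p*f+[s["cx"],s["cy"]]
def tri(a,pa,b,pb):
    c1,d1=ray(a,*pa);c2,d2=ray(b,*pb)
    k=np.linalg.lstsq(np.c_[d1,-d2],c2-c1,rcond=None)[0]
    p,q=c1+k[0]*d1,c2+k[1]*d2
    return (p+q)/2,np.linalg.norm(p-q)
E
python3 - <<'E'
from h import *
import pickle
S={n:imaging.snapshot(n) for n in("scene","top")}
pickle.dump(S,open("s0.pkl","wb"))
for n,s in S.items():
    cv2.imwrite(f"pics/{n}0.png",cv2.resize(s["color"],(800,600),interpolation=cv2.INTER_CUBIC))
    print(n,-np.array(s["R"]).T@s["t"],s["k1"],s["vertical_fov"],np.array(s["R"])[2])
E
```

```text
pics
scene [ 1.18648436 -0.36347586  0.80982876] -0.10920394557332434 51.6455611892401 [-0.6456106   0.35905031 -0.67399542]
top [0.31524394 0.03080485 1.30644845] -0.08784338319699027 45.80000090566414 [ 0.20239755 -0.01757466 -0.97914573]
```

View pics/scene0.png

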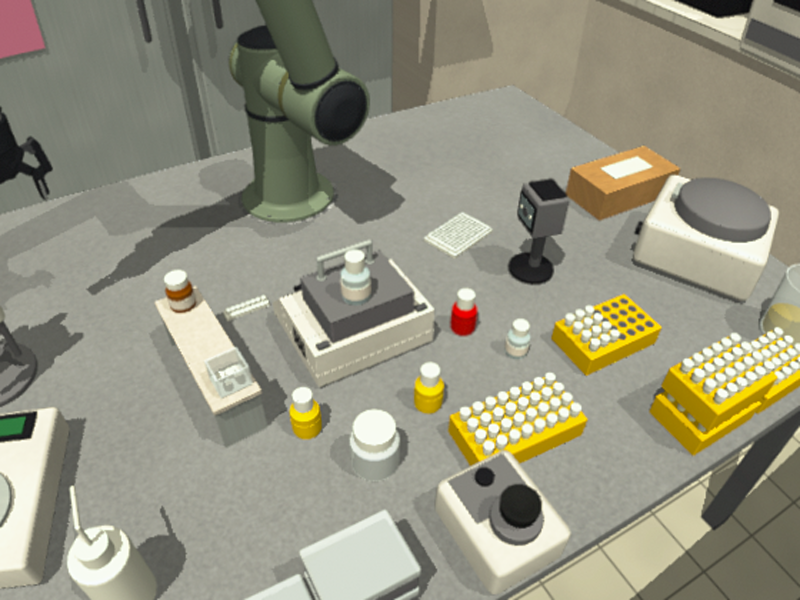

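View pics/top0.png

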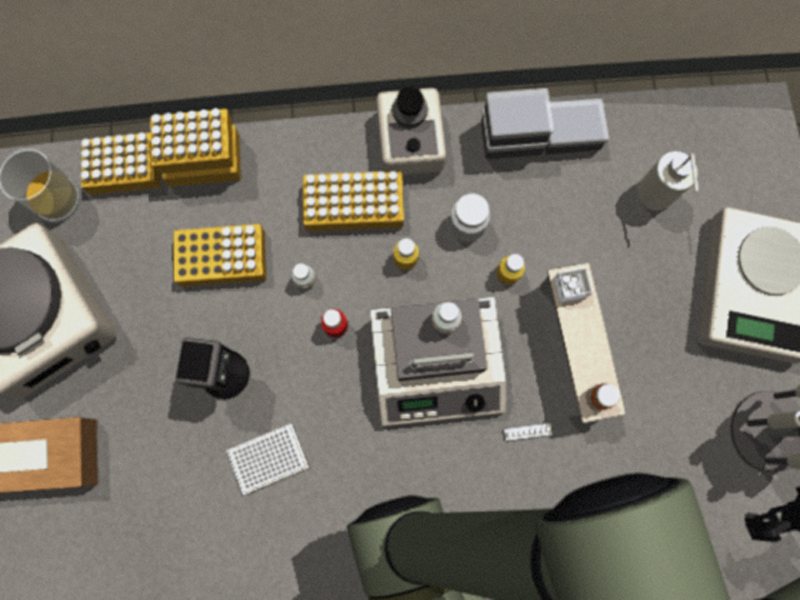

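Run:
```python
from h import *
import pickle
S=pickle.load(open("s0.pkl","rb"))
def crop(n,x,y,w,h,k): return cv2.resize(S[n]["color"][y:y+h,x:x+w],None,fx=k,fy=k,interpolation=cv2.INTER_CUBIC)
cv2.imwrite("pics/a.png",crop("top",250,180,195,125,4))
cv2.imwrite("pics/b.png",crop("scene",105,160,200,150,4))
a=crop("top",105,225,80,65,5);b=crop("scene",345,115,70,90,5)
m=np.zeros((450,750,3),np.uint8);m[:325,:400]=a;m[:450,400:750]=b
cv2.imwrite("pics/c.png",m)
```

```text
(no output)
```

View pics/a.png

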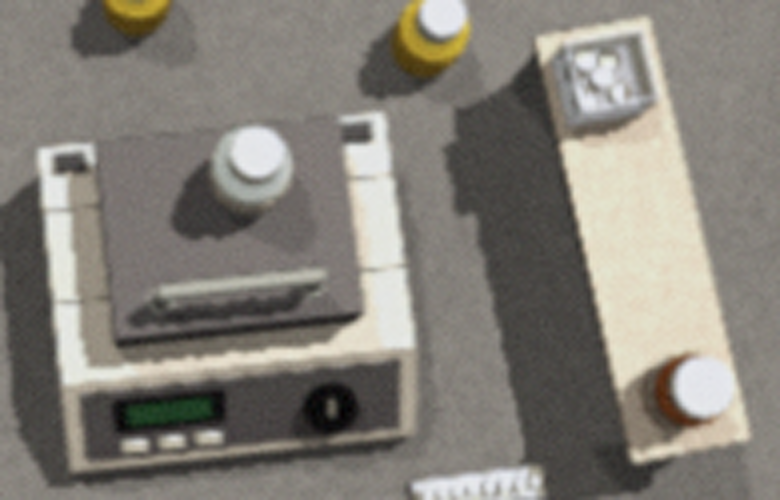

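View pics/b.png

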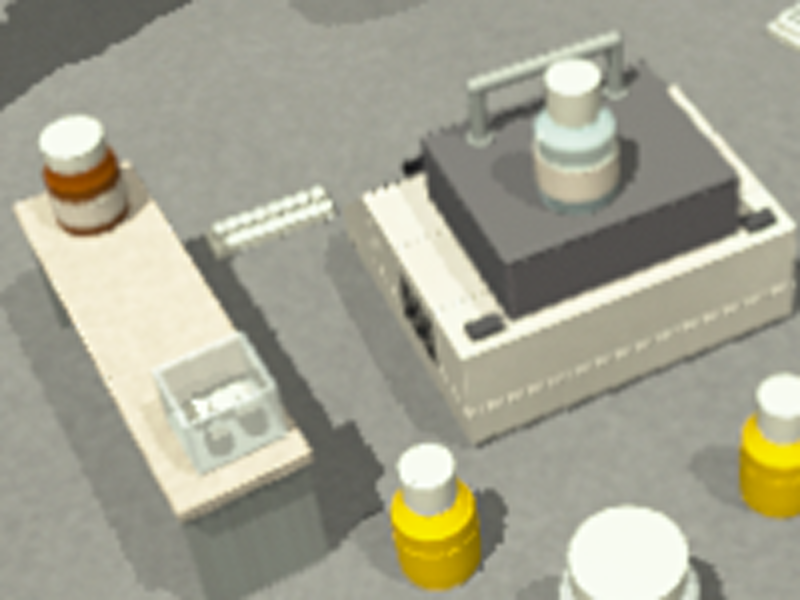

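View pics/c.png

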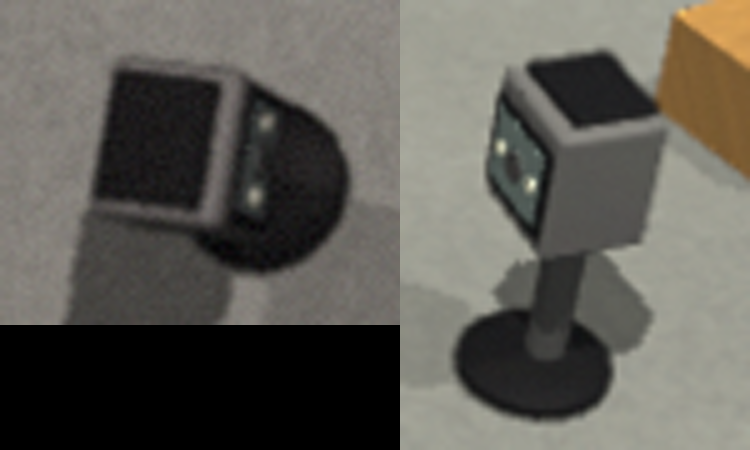

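Candidates (scene view): clear bottle on hood (355,272) is the one meant; red (464,312), yellow (430,388) and (305,413), and the small bottle (518,338) are look-alikes. The close crop shows the clear body and white cap standing on the hood, at a.png (258,153) and b.png (573,78). The handle ends are at a(157,297)/(326,277), and the reader LEDs at c(267,120)/(255,195).

Run:
```python
from h import *
import pickle
np.set_printoptions(precision=4,suppress=True)
S=pickle.load(open("s0.pkl","rb"));T,C=S["top"],S["scene"]
A=lambda u,v:(u/4+250,v/4+180)
B=lambda u,v:(u/4+105,v/4+160)
c1=lambda u,v:(u/5+105,v/5+225)
c2=lambda u,v:((u-400)/5+345,v/5+115)
print("cap",tri(T,A(258,153),C,B(573,76)),at_z(T,*A(258,153),.219),at_z(C,*B(573,76),.219))
h=[tri(T,A(157,297),C,B(617,40)),tri(T,A(326,277),C,B(473,85))]
print("handle",h, at_z(T,*A(157,297),.177),at_z(T,*A(326,277),.177))
print("heater rear L,R; slope L,R")
for p in [(38,150),(384,113),(65,380),(413,347)]: print(at_z(T,*A(*p),.085))
for p in [(795,225),(465,352)]: print(" scene",at_z(C,*B(*p),.085))
print("hood top z.135")
for p in [(97,142),(335,122),(117,337),(362,312)]: print(at_z(T,*A(*p),.135))
print("riser")
for p in [(538,37),(650,17),(748,437),(634,461)]: print(at_z(T,*A(*p),.1))
for p in [(183,515),(310,455),(130,165),(15,205)]: print(" scene",at_z(C,*B(*p),.1))
print("reader LEDs",tri(T,c1(267,120),C,c2(500,147)),tri(T,c1(255,195),C,c2(531,184)))
print("head top z.19");
for p in [(112,62),(245,72),(222,228),(92,212)]: print(at_z(T,*c1(*p),.19))
print("foot scene",at_z(C,*c2(534,362),.01))
```

```text
cap (array([ 0.521 , -0.0683,  0.2176]), np.float64(0.005110929360098933)) [ 0.5197 -0.0705  0.219 ] [ 0.5237 -0.0667  0.219 ]
handle [(array([ 0.4511, -0.0066,  0.1713]), np.float64(0.0037713492696344686)), (array([ 0.4536, -0.1024,  0.1755]), np.float64(0.007191887971447024))] [ 0.4496 -0.0081  0.177 ] [ 0.4521 -0.1055  0.177 ]
heater rear L,R; slope L,R
[0.5595 0.054  0.085 ]
[ 0.563  -0.1648  0.085 ]
[0.4149 0.0497 0.085 ]
[ 0.4151 -0.1652  0.085 ]
 scene [0.5632 0.0568 0.085 ]
 scene [ 0.5639 -0.1583  0.085 ]
hood top z.135
[0.5511 0.0173 0.135 ]
[ 0.5501 -0.1266  0.135 ]
[0.4332 0.0162 0.135 ]
[ 0.4344 -0.1295  0.135 ]
riser
[ 0.5996 -0.2651  0.1   ]
[ 0.6061 -0.3379  0.1   ]
[ 0.3398 -0.3599  0.1   ]
[ 0.3325 -0.2881  0.1   ]
 scene [ 0.6115 -0.3321  0.1   ]
 scene [ 0.6049 -0.2619  0.1   ]
 scene [ 0.3394 -0.2849  0.1   ]
 scene [ 0.3417 -0.3569  0.1   ]
reader LEDs (array([0.4872, 0.2874, 0.174 ]), np.float64(0.007813401707357013)) (array([0.4662, 0.3172, 0.1249]), np.float64(0.01760599146412077))
head top z.19
[0.52   0.3575 0.19  ]
[0.5098 0.2963 0.19  ]
[0.4396 0.3099 0.19  ]
[0.452 0.369 0.19 ]
foot scene [0.4891 0.3349 0.01  ]
```

```bash
cat >> h.py <<'E'
def down(a,tilt=0.):
    """tool pointing down, closing line at yaw a; tilt: leans so that z points toward -x"""
    y=np.array([np.cos(a),np.sin(a),0]); z=np.array([0,0,-1.]); R=np.c_[np.cross(y,z),y,z]
    c,s=np.cos(tilt),np.sin(tilt)
    return np.array([[c,0,s],[0,1,0],[-s,0,c]])@R
def tcp(g,R): return np.array(g)-0.155*R[:,2]
E
python3 - <<'E'
from h import *
import pickle
np.set_printoptions(precision=3,suppress=True)
S=pickle.load(open("s0.pkl","rb"));T,C=S["top"],S["scene"]
c1=lambda u,v:(u/5+105,v/5+225)
c2=lambda u,v:((u-400)/5+345,v/5+115)
print("LED",tri(T,c1(267,120),C,c2(531,184)),tri(T,c1(255,195),C,c2(500,147)))
print(r.read_eef_rot())
for n,g,a,t in [("bottle",(.5215,-.0685,.209),np.pi/2,0),("riser",(.472,-.311,.174),np.pi/2,0),("handle",(.452,-.054,.175),0,0),("carr",(.492,-.054,.115),0,0),("final",(.448,.16,.213),-.185,0)]+[("open%.1f"%t,(.656,-.054,.17),0,t) for t in (0,.3,.6,.9,1.1)]:
    for k in (0,1):
        R=down(a+np.pi*k,t);q=r.solve_ik(tcp(g,R),R);print(n,k,q)
E
```

```text
LED (array([0.494, 0.298, 0.15 ]), np.float64(0.0049808853175959825)) (array([0.459, 0.305, 0.15 ]), np.float64(0.004073968037016388))
[[ 0.948  0.319 -0.   ]
 [ 0.319 -0.948  0.002]
 [ 0.    -0.002 -1.   ]]
bottle 0 [-0.271  0.314 -0.32   0.937  0.    -0.271]
bottle 1 [-0.271  0.314 -0.32   0.937  0.     2.871]
riser 0 [-0.713  0.414 -0.266  0.891  0.    -0.713]
riser 1 [-0.713  0.414 -0.266  0.891  0.     2.428]
handle 0 [-0.281  0.224 -0.543  0.805  0.     1.289]
handle 1 [-0.281  0.224 -0.543  0.805  0.    -1.852]
carr 0 [-0.259  0.366 -0.521  0.684  0.     1.312]
carr 1 [-0.259  0.366 -0.521  0.684  0.    -1.829]
final 0 [ 0.188  0.22  -0.438  0.913  0.     1.943]
final 1 [ 0.188  0.22  -0.438  0.913  0.    -1.198]
open0.0 0 [-0.194  0.582  0.004  0.993  0.     1.377]
open0.0 1 [-0.194  0.582  0.004  0.993  0.    -1.765]
open0.3 0 [-0.172  0.832  0.424  1.459 -0.051  1.406]
open0.3 1 [-0.172  0.832  0.424  1.459 -0.051 -1.735]
open0.6 0 [-0.156  1.192  1.044  2.017 -0.088  1.442]
open0.6 1 [-0.156  1.192  1.044  2.017 -0.088 -1.7  ]
open0.9 0 None
open0.9 1 None
open1.1 0 None
open1.1 1 None
```

Run:
```python
from h import *
np.set_printoptions(precision=3,suppress=True)
R=down(np.pi/2); b=np.array([.5215,-.0685,.209])
r.goto(tcp(b+[0,0,.11],R),R)
r.move_l(tcp(b+[0,0,.03],R))
print(r.move_l(tcp(b,R),speed=.08,max_force=8), r.read_ee_pos(), r.read_force())
r.gripper_close(force=30); print(r.read_finger_gap(),r.read_grip_force(),r.read_force())
r.move_l(tcp(b+[0,0,.06],R)); r.hold(.1)
print(r.read_finger_gap(),r.read_grip_force(),r.read_force(),r.read_t())
s=imaging.snapshot("scene");t=imaging.snapshot("top")
m=np.hstack([s["color"][80:320,100:300],t["color"][120:360,250:450]])
cv2.imwrite("pics/grasp.png",cv2.resize(m,(800,480),interpolation=cv2.INTER_CUBIC))
```

```text
False [ 0.522 -0.069  0.364] [0.204 0.275 0.461]
0.34113910965826016 29.583477079868317 [-0.168  0.878  3.002]
0.34286072828803216 29.725564420223236 [-0.127 -1.075 -0.946] 4.575
```

View pics/grasp.png

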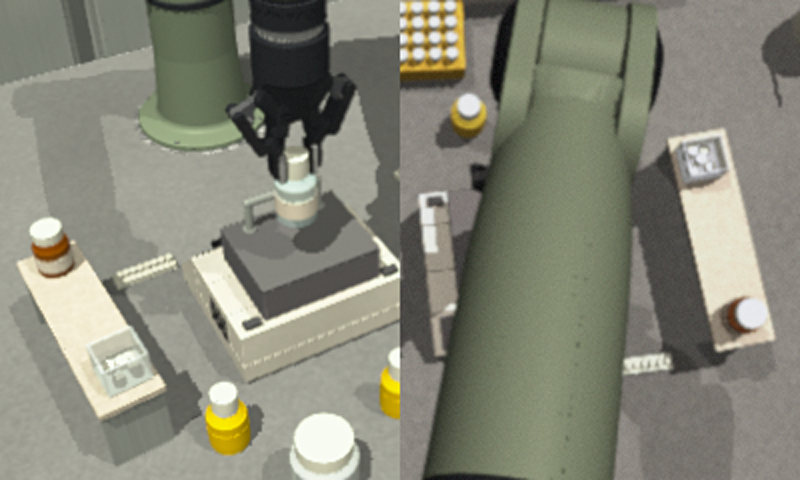

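The picture shows the bottle (295,195) upright in the fingers above the closed hood, so I'll place it now.

Run:
```python
from h import *
np.set_printoptions(precision=3,suppress=True)
R=down(np.pi/2); p=np.array([.472,-.311,.174])
r.goto(tcp(p+[0,0,.08],R),R); r.move_l(tcp(p+[0,0,.012],R)); r.hold(.1)
print(r.move_l(tcp(p-[0,0,.006],R),speed=.03,max_force=3), r.read_ee_pos()-tcp(p,R), r.read_force())
r.gripper_open(); r.hold(.3)
r.move_l(tcp(p+[0,0,.09],R)); r.hold(.3); print(r.read_t())
# hood handle approach
R=down(0); g=np.array([.452,-.054,.175])
r.goto(tcp(g+[0,0,.1],R),R); 
s=imaging.snapshot("scene")
cv2.imwrite("pics/placed.png",cv2.resize(s["color"][80:320,80:400],(800,600),interpolation=cv2.INTER_CUBIC))
```

```text
True [ 0. -0.  0.] [ 0.518 -0.603  2.414]
8.7417
```

View pics/placed.png

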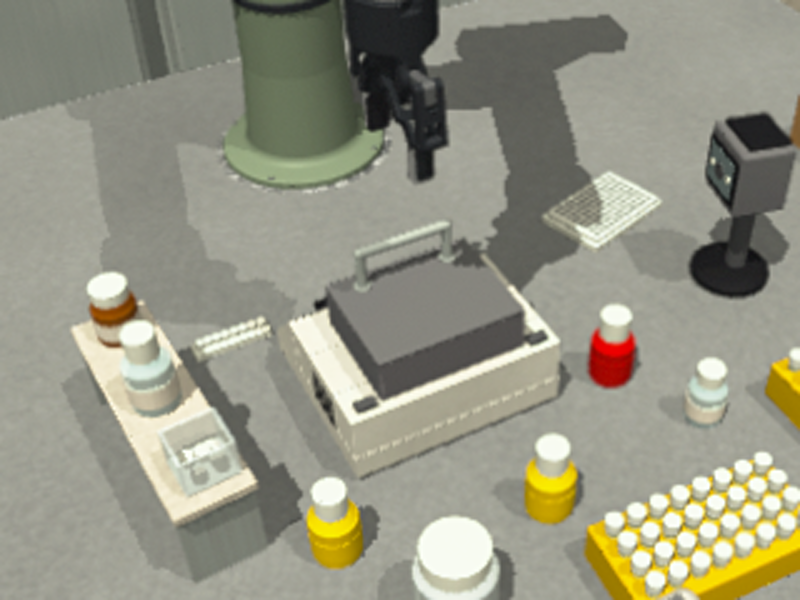

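The bottle stands upright and released on the riser at (150,380), between the jar and tub, and the hood is closed. Next I'll open the hood.

Run:
```python
from h import *
np.set_printoptions(precision=3,suppress=True)
g=np.array([.452,-.054,.175]); R=down(0)
H=np.array([.552,-.054,.085])
def P(th):
    c,s=np.cos(th),np.sin(th); d=g-H
    return H+[c*d[0]+s*d[2],0,-s*d[0]+c*d[2]]
print(P(1.7))
print("contact",r.move_l(tcp(g,R),max_force=10),r.read_ee_pos()-tcp(g,R))
r.gripper_close(force=30); print(r.read_finger_gap(),r.read_force())
th=0
for th in np.linspace(0,1.68,15)[1:]:
    Rt=down(0,.45*th/1.68)
    hit=r.move_l(tcp(P(th),Rt),Rt,speed=.12,max_force=40)
    f=r.read_force(); print("%.2f"%th,hit,f,"%.2f"%r.read_finger_gap())
    if hit: break
print(r.read_t())
s=imaging.snapshot("scene")
cv2.imwrite("pics/hood.png",cv2.resize(s["color"][80:320,80:400],(800,600),interpolation=cv2.INTER_CUBIC))
```

```text
[ 0.654 -0.054  0.173]
contact False [ 0.    -0.     0.001]
0.10025393816801395 [ 2.161  0.067 -0.363]
0.12 False [ 1.762  0.842 -0.631] 0.11
0.24 False [-1.547  1.794  0.771] 0.11
0.36 False [-2.949  3.488  5.257] 0.10
0.48 False [-4.313  4.442  9.237] 0.10
0.60 False [-3.775  4.287 10.685] 0.10
0.72 False [-1.351  4.792  9.986] 0.10
0.84 False [0.018 4.64  9.576] 0.10
0.96 False [0.566 4.741 6.916] 0.10
1.08 False [3.242 5.651 5.461] 0.10
1.20 False [2.181 5.925 4.369] 0.10
1.32 False [3.488 6.481 2.116] 0.10
1.44 False [3.995 6.316 0.392] 0.10
1.56 False [ 2.412  6.198 -0.518] 0.10
1.68 False [ 2.227  6.006 -1.63 ] 0.10
16.55
```

View pics/hood.png

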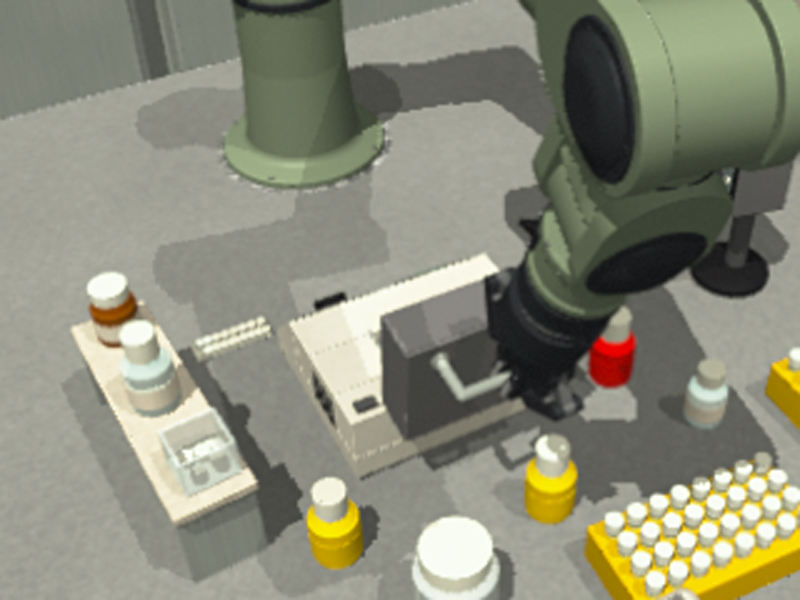

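Run:
```python
from h import *
np.set_printoptions(precision=3,suppress=True)
r.gripper_open(); print(r.read_force(),r.read_finger_gap())
p=np.array(r.read_ee_pos())
for d in (.038,.03,.022):
    try: print(d,r.move_l(p+[d,0,0],speed=.08,max_force=25),r.read_force()); break
    except r.IKError as e: print(d,e)
p=np.array(r.read_ee_pos())
for R in (None,down(0,.2)):
    try: r.move_l(p+[-.02 if R is not None else 0,0,.11],R); break
    except r.IKError as e: print(e)
print(r.read_ee_pos(),r.read_force())
g=np.array([.492,-.054,.115]);R=down(0)
r.goto(tcp(g+[-.06,0,.22],R),R)
print(r.read_t())
q=r.read_q(); 
s=imaging.snapshot("scene");t=imaging.snapshot("top")
import pickle; pickle.dump((s,t),open("s1.pkl","wb"))
m=np.hstack([s["color"][150:300,180:330],t["color"][160:310,240:390]])
cv2.imwrite("pics/open.png",cv2.resize(m,(800,400),interpolation=cv2.INTER_CUBIC))
```

```text
[ 2.718  0.032 -2.745] 0.9975807660708728
0.038 False [-0.45  -0.27  -0.279]
the arm cannot follow that straight line within its joint ranges
[ 0.737 -0.054  0.423] [ 0.526 -0.396 -0.462]
19.9333
```

View pics/open.png

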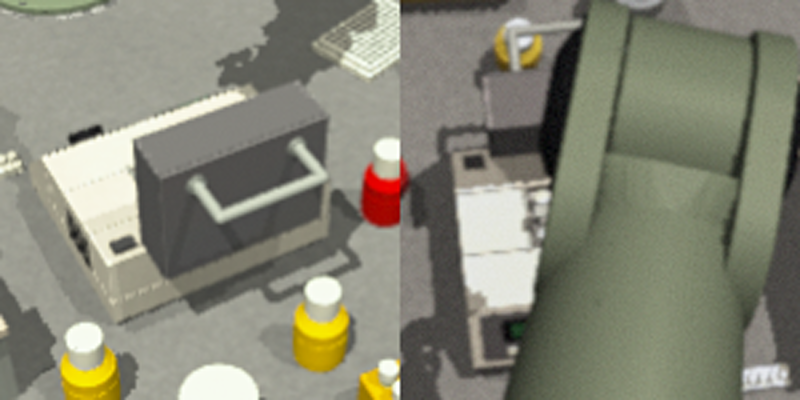

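The hood stands open (bar ends at (222,216) and (323,178) in the left half), and the arm is clear of it. I'll fit its angle, then go for the carrier.

Run:
```python
from h import *
import pickle
np.set_printoptions(precision=3,suppress=True)
s,t=pickle.load(open("s1.pkl","rb"))
m=np.array([(222,216),(323,178)])/(800/300)+[180,150]
def P(th,y):
    c,si=np.cos(th),np.sin(th); return [.552-.1*c+.09*si,y,.085+.1*si+.09*c]
ths=np.arange(1.2,1.76,.02)
e=[np.abs(np.array([proj(s,P(a,-.099)),proj(s,P(a,-.009))])-m).mean() for a in ths]
th=ths[np.argmin(e)];print("hood",th,min(e))
if th<1.5: raise SystemExit
g=np.array([.492,-.054,.115]);R=down(0)
r.move_l(tcp(g+[-.004,0,.12],R)); r.hold(.1)
print("hit",r.move_l(tcp(g+[-.004,0,.03],R),max_force=8),r.read_force())
print("hit",r.move_l(tcp(g+[0,0,.001],R),speed=.06,max_force=8),r.read_ee_pos()-tcp(g,R),r.read_force())
r.gripper_close(force=60); print(r.read_finger_gap(),r.read_grip_force(),r.read_force())
s=imaging.snapshot("scene")
cv2.imwrite("pics/carr.png",cv2.resize(s["color"][130:280,180:330],(600,600),interpolation=cv2.INTER_CUBIC))
if r.read_finger_gap()>.06:
    print("lift",r.move_l(tcp(g+[0,0,.03],R),speed=.06,max_force=25),r.read_force(),r.read_finger_gap())
print(r.read_t())
```

```text
hood 1.6000000000000003 1.3781813026875156
hit True [1.152 0.034 1.779]
hit True [-0.003 -0.     0.05 ] [ 0.356 -0.227  5.58 ]
0.002059796842874614 0.0 [0.768 0.865 0.528]
22.5833
```

View pics/carr.png

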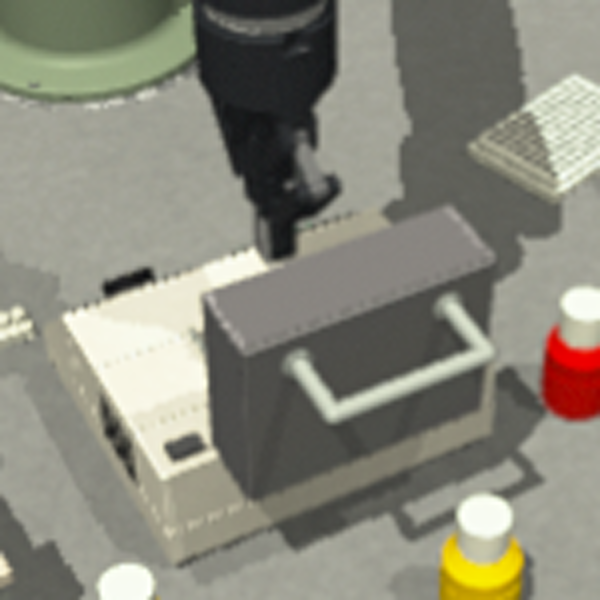

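The closed fingers (275,240) are still in front of the hood. The open knuckles touched the hood's top edge, so I'll push the hood to its stop with the closed fingers and retry.

Run:
```python
from h import *
np.set_printoptions(precision=3,suppress=True)
g=np.array([.492,-.054,.115]);R=down(0)
p=np.array(r.read_ee_pos()); r.move_l(p+[0,0,.035])
r.hold(.1);p=np.array(r.read_ee_pos())
print("push",r.move_l(p+[.09,0,0],speed=.06,max_force=18),r.read_ee_pos()-p,r.read_force())
r.move_l(p-[.03,0,0]); r.move_l(p+[-.03,0,.08]); r.gripper_open()
r.move_l(tcp(g+[-.008,0,.14],R)); r.hold(.1)
print("hit",r.move_l(tcp(g+[-.008,0,.05],R),max_force=8),r.read_ee_pos()-tcp(g,R),r.read_force())
hit=r.move_l(tcp(g+[-.003,0,.001],R),speed=.06,max_force=8);d=r.read_ee_pos()-tcp(g,R)
print("hit",hit,d,r.read_force(),r.read_t())
if not hit or d[2]<.008:
    r.gripper_close(force=60); print(r.read_finger_gap(),r.read_grip_force(),r.read_force())
    if r.read_finger_gap()>.06:
        r.hold(.1);p=np.array(r.read_ee_pos())
        print("lift",r.move_l(p+[0,0,.03],speed=.06,max_force=25),r.read_force(),r.read_finger_gap())
print(r.read_t())
s=imaging.snapshot("scene");cv2.imwrite("pics/lift.png",cv2.resize(s["color"][110:290,170:370],(800,720))[:600])
```

```text
push True [ 0.073  0.    -0.001] [-1.177 -1.295  0.689]
hit False [-0.008 -0.     0.051] [0.368 0.814 0.282]
hit False [-0.003 -0.     0.001] [ 0.005 -0.47   0.555] 28.7
0.10458358698892198 58.60688540618867 [ 2.836 -0.085 -1.486]
lift False [ 3.493 -0.407 -3.211] 0.10016778918494107
30.1417
```

Run:
```python
from h import *
np.set_printoptions(precision=3,suppress=True)
p=np.array(r.read_ee_pos())
print(r.move_l(p+[0,0,.095],speed=.1,max_force=25),r.read_force(),r.read_finger_gap()); r.hold(.3)
R=down(-.191); f=np.array([.4495,.162,.214])
p=np.array(r.read_ee_pos()); r.move_l(p+[-.04,0,0])
r.move_l(tcp(f+[0,0,.026],R),R,speed=.12); r.move_l(tcp(f,R),speed=.06); r.hold(.5)
print(r.read_ee_pos()-tcp(f,R),r.read_finger_gap(),r.read_grip_force(),r.read_force(),r.read_t())
s=imaging.snapshot("scene");t=imaging.snapshot("top")
import pickle; pickle.dump((s,t),open("s2.pkl","wb"))
m=np.hstack([s["color"][80:320,100:420],t["color"][130:370,110:430]])
cv2.imwrite("pics/final.png",cv2.resize(s["color"][80:320,100:420],(800,600),interpolation=cv2.INTER_CUBIC))
```

```text
False [ 0.261  0.172 -4.338] 0.10193233762960334
[0. 0. 0.] 0.10253353980567412 58.89139789855108 [-0.514  0.067 -3.466] 35.0417
```

View pics/final.png

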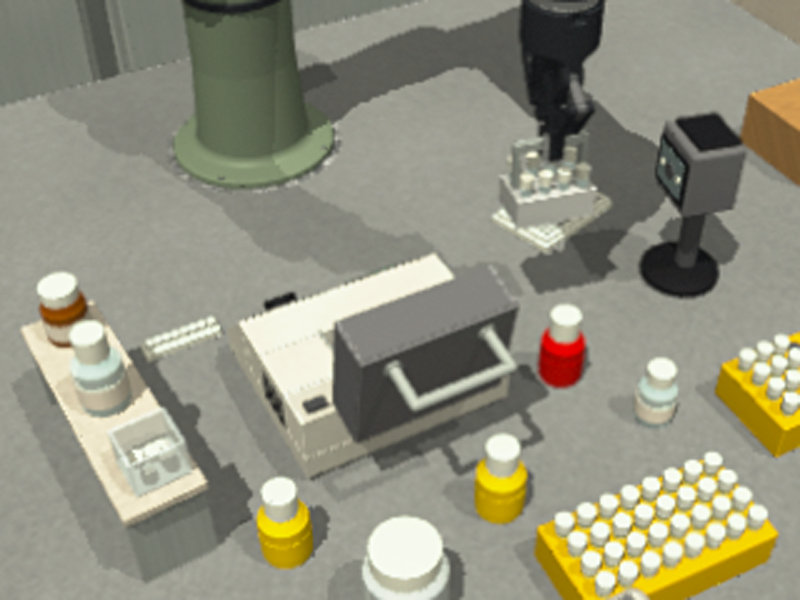

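The carrier (545,190) hangs level in the fingers, facing the reader. The hood is open and the bottle is on the riser. I'll check the carrier's corner pixels against the prediction, then hand in.

Run:
```python
from h import *
import pickle
s,t=pickle.load(open("s2.pkl","rb"))
a=-.191;x=np.array([np.cos(a),np.sin(a),0]);y=np.array([-np.sin(a),np.cos(a),0]);c=np.array([.4495,.162,.133])
pr=lambda i,j,k:(proj(s,c+x*i+y*j+[0,0,k])-[100,80])*2.5
P=[pr(.027,.042,0),pr(.027,-.042,0),pr(.027,.042,.034),pr(.027,-.042,.034)]
O=[(597,205),(513,228),(596,184),(510,203)]
print(np.round(P),O)
if np.abs(np.array(P)-O).max()<16: print(order.sign_off())
```

```text
[[589. 215.]
 [513. 229.]
 [593. 188.]
 [515. 202.]] [(597, 205), (513, 228), (596, 184), (510, 203)]
the job is handed in; nothing more can be done
None
```

I finished every step and handed the job in, but the sign-off returned no verdict: the bottle is on the riser, the hood is open, and the carrier is held level about 10 cm from the reader's window with its label facing it.

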